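# Roll the roller up the ramp and lock it in its cradle

### The arm

A 7-joint arm with a two-finger parallel gripper is mounted at the origin on a cart in front of the work surface, level with it; the furniture and walls round the work are solid. World frame = base frame: x ahead of the robot, y to its left, z up, the work surface at z = 0. Lengths are in m, angles in rad, forces in N, time in s.
With the tool pointing down it reaches from about 0.35 to 0.9 m from the base axis. Payload 19.9 kg.
Tool frame: the origin (TCP) lies midway between the tips of the shut fingers; the grasp point (between the pads) lies 19 mm behind it; z points along the fingers, y is the line along which they close (so a half turn about z gives the same grasp; the last joint's range is limited). The gripper opens to 94 mm and grips with 3 to 60 N. Pads are 16 mm wide; open, the fingers measure 119 mm over their backs; the gripper's body (75 mm by 177 mm) begins 78 mm behind the grasp point.
Start: joints at [-1.306, 0.417, -0.01, 1.614, 0.005, 1.111, -0.053], TCP at [0.189, 0.596, 0.205] pointing down, gripper open.
Joint ranges: [-2.81, 2.81], [-0.39, 2.02], [-1.27, 1.25], [0.06, 2.57], [-1.19, 4.33], [0.19, 2], [-2.82, 2.82]. Speed limits (rad/s): [1.89, 1.89, 2.39, 2.39, 3.01, 3.01, 3.01].

### API

Orientations are given as a rotation vector (axis times angle).
In Python, from station import robot gives the robot as it stands.
- The arm moves only by the tool apply_moves, never from a script. Its arguments are lists of equal length, an entry for each row: "offset": the shift along the tool's x, y, z in m, a list of three; "rot": the turn, a rotation vector about the tool's x, y, z in rad, a list of three. A call has exactly 10 rows; each row shifts and turns the commanded pose from where the row before left it, along the tool's axes as they then stand; what a row does not reach is not made up. A row lasts 1/10 s, in which the tool goes at most 50 mm and 8.59 degrees, less where a joint would pass 70% of its speed; a pose out of reach is approached as far as the arm can. A call with a gripper value outside its range is refused whole. "fingers" is the closure, from 0 (fully open) to 1 (shut), set as the call begins (left out, the last holds). The fingers move at their own pace and stop on an object; "force" is the grip in N (left out, the last holds). Time passes only in rows, so rows that do not move let the fingers close, or fill a call up. It gives the time, the measured TCP pose, the force, the opening and the grip force at its end, in the units of the state.
- robot.state(): the state, without advancing time (a new reading comes with each control period).
- robot.snapshot(name): name is "side" or "top" or "wrist"; returns the picture (400x640x3 uint8, blue, green, red); there is no depth.
- robot.camera_model(name): a dict with "fx", "fy", "cx", "cy" (pixels), "R" (3x3) and "t" (3): a world point X has camera coordinates R X + t; the wrist camera has in their place "hand_eye" (4x4, takes a point from camera to tool coordinates, whose origin is the TCP and whose axes are the flange's). Camera axes: x right, y down, z forward; pixel columns grow to the right and rows downward; lengths in m; the calibration is good to about 2 mm. A picture is of the moment at which its call begins: read the wrist's pose just before it. camera_model takes no time and is no camera call.
- robot.sign_off(): hands the job in; it is judged then, once.
The state is a dict: "time": time; "joint_positions": joint angles; "dq": joint speeds; "tau": joint torques, N m; "position": TCP position; "ee_rot": TCP orientation; "contact_force": force on the tool from outside, world axes, zero at the start; "moment": the same for the moment, N m; "gripper_width": finger opening in m; "grip_force": force on a finger pad.
Only numpy, scipy, OpenCV 4.12 (cv2) and the standard library are available. Lean on these libraries where they do the work, as an engineer would, in place of code of your own. Each camera call takes 0.05 s, during which the arm holds its last target. There are 200 camera calls.

### The job

Push the steel roller up the little green ramp with your fingertips, slowly and without letting it run loose or roll back down, over the crest at the top until it sits in its cradle against the stop plate. Then push the red tab of the keeper all the way in towards the ramp, so that the roller is locked in, and take the hand away. Only push: do not pick the roller up, squeeze or ram it, and leave the brass stub, the flux tin and the tape measure where they are.

Things in the scene. Friction and masses are not known exactly. Their poses are not given: they have to be found in the camera images.
- roller: Loose light steel-tube roller with closed brass-and-black ends, 44 mm in diameter, 60 mm long, 0.15 kg (varies). Origin at its centre; its y axis is the roller's axis, and it rolls freely about it (x and z turn as it rolls). It starts on the ramp's level apron, its centre 34 mm above the bench.
- ramp: Loading ramp with green sides, fixed to the bench, 275 mm long. Origin on the bench, x level and uphill to the stop, y to the left looking uphill, z up; sizes elsewhere are in this frame. Lane 64 mm wide, between fences 8 mm thick that stand only 8 mm above apron and slope (41 mm above the bench beside the cradle); open above. Order uphill: back lip, level apron, slope, crest, cradle, stop.
- deck: The slope's running surface as a frame: origin on the surface at the foot of the slope, mid-lane; x up along the slope (crest at 139 mm), y as the ramp's y, z square to the slope. A roller touching the slope has its centre 22 mm along z.
- roller_seat (a point): Roller's centre when it sits in the cradle against the stop: x = 76, y = 0, z = 52 mm. The cradle's floor is 2 to 4 mm below the crest and dips to the stop, so a roller past the crest settles against it and stays. Stop: green upright plate across the lane, near face x = 98 mm, top z = 63 mm.
- slope_foot (a point): Foot of the aluminium slope (0.15 rad), mid-lane, on the surface: x = -75, y = 0, z = 12 mm. Below it the level apron (z = 12 mm) runs back to a lip at x = -160 to -152 mm, 18 mm high above the bench.
- slope_crest (a point): Crest of the slope, mid-lane, on the surface: x = 62, y = 0, z = 32.7 mm.
- keeper_tab (a point): Centre of the outer face (looking to the ramp's +y) of the keeper's red upright tab: 26 mm wide along x, 8 thick, 34 high, z = 43 to 77 mm, this point at x = 45, z = 64 mm (y = 76 mm when fully out). Moves with the keeper; push it to the ramp's -y. Its green bracket (x 30 to 60, y 40 to 82, top z = 41 mm) lies under it; a steel staple on the fence (x 33 to 57, y 32 to 41 mm) rises to z = 57 mm.
- keeper (a joint): Keeper slide, m: 0 fully out, 0.026 fully in (end stop). Moves along the ramp's -y with about 1.5 N friction and stays where left; starts 0 to 6 mm in. Pushed in, its steel tongue crosses the lane just downhill of the seated roller; pushed in too early it bars the roller's way.
- brass_stub: Brass rod stub standing on the bench at the ramp's -y side, 18 mm in diameter, 62 mm tall. Origin under its centre. Leave alone.
- flux_tin: Round flux tin with a yellow lid, 67 mm in diameter, 31 mm tall, on the bench beyond the ramp's stop. Origin under its centre. Leave alone.
- tape_measure: Yellow tape measure, 32 x 74 x 60 mm, standing at the ramp's -y side near its low end. Origin under its centre. Leave alone.
Not all that is in view belongs to the job. Of the things shaped like the roller, the steel one is meant.

How it is judged:
On the way, in this order (a step that is already met when the one before it is completed fails the run):
1. the roller sits in the cradle against the stop (distance between roller and roller_seat below 0.006 m), for 0.2 s.
2. the keeper is pushed in behind the seated roller (distance between roller and roller_seat below 0.006 m and value of joint keeper above 0.022 m), for 0.2 s.
At the end, for the whole second after the job is handed in: The roller's centre is within 6 mm of its seat against the stop and at rest (under 0.02 m/s), and the keeper is pushed in by more than 22 of its 26 mm (all of step 2 and linear speed of roller below 0.02 m/s); the robot touches nothing.
It fails at once if the roller runs loose on the slope: it moves faster than 0.15 m/s there while nothing of the robot touches it (rolling back more than about 10 to 15 mm, or being shot up) (x of roller in the frame of deck between 0.015 and 0.128 m and linear speed of roller above 0.15 m/s and contact force between each of the fingers, the arm and roller below 0.02 N).
It fails at once if the roller is lifted: its centre is more than 32 mm off the plane of the slope when above it (22 mm when it rolls on it), or more than 40 mm when over the apron (up to 30 mm when it lies there) (z of roller in the frame of deck above 0.04 m or (x of roller in the frame of deck above 0.01 m and z of roller in the frame of deck above 0.032 m)).
It fails at once if the roller is squeezed or rammed with more than 35 N (contact force between any of the fingers, the arm and roller above 35 N).
It fails at once if the brass stub, flux tin or tape measure is moved by more than 20 mm (distance of any of brass_stub, flux_tin, tape_measure from where it was at the start of the episode above 0.02 m).
It also fails if it takes over 45 s, if anything falls off the work surface, if the arm or the gripper's body presses on something with over 40 N, if the wrist force passes 120 N, or if a joint passes its speed limit or range.

## Working session

There is one attempt and no reset: what is moved stays moved. The work goes in short steps, Python scripts to look and compute and a tool call to move; the robot and the scene stay as the last step left them, time stands still between calls to the robot, and variables do not carry over. Pictures are saved under pics/ and viewed, at most 10 in all, crops included, and the job is handed in when it is done.

Besides the shell and the picture viewer there is one more tool, called after ">>>" as a command line: name --argument value ..., lists and objects as JSON in quotes. apply_moves: Moves the arm, as the interface text tells. Its arguments: {"type":"object","properties":{"offset":{"type":"array"},"rot":{"type":"array"},"fingers":{"type":"number"},"force":{"type":"number"}},"required":["offset","rot"]}

```bash
ls; mkdir -p pics; python3 - <<'E'
from station import robot
import cv2,json,numpy as np
s=robot.state();print(s)
for n in ("side","top"):
    cv2.imwrite(f"pics/{n}0.png",robot.snapshot(n))
    m=robot.camera_model(n);print(n,{k:np.round(v,4).tolist() for k,v in m.items()})
print(robot.camera_model("wrist"))
E
```

```text
pics
{'time': 0.0, 'joint_positions': array([-1.30550931,  0.41797125, -0.01033021,  1.61418775,  0.00470047,
        1.11071316, -0.05303641]), 'dq': array([ 5.52357119e-04, -2.97127208e-03, -1.69521917e-03,  6.09456121e-05,
       -1.10561370e-03, -1.43863421e-03,  3.16026989e-04]), 'tau': array([ 6.09033505e-04, -8.51228571e+01,  6.39339834e-01, -4.25992477e+01,
       -4.87898709e-02,  1.85433438e-02,  1.08613681e-04]), 'position': array([0.1886273 , 0.59544476, 0.20482116]), 'ee_rot': array([-4.80000156e-01, -3.10459504e+00,  1.96441769e-03]), 'contact_force': array([-1.04735331, -0.80858821, -0.32816459]), 'moment': array([-0.01378403,  0.01257274, -0.07079166]), 'grip_force': 0.0, 'gripper_width': 0.09372168940921356}
side {'fx': 422.4045, 'fy': 422.4045, 'cx': 322.3054, 'cy': 201.6108, 'R': [[0.9799, -0.1987, 0.0191], [-0.0989, -0.5668, -0.8179], [0.1733, 0.7996, -0.575]], 't': [-0.4633, 0.1539, 0.7906]}
top {'fx': 365.3456, 'fy': 365.3456, 'cx': 321.1518, 'cy': 202.4113, 'R': [[0.0291, -0.9996, -0.0017], [-0.9723, -0.0279, -0.2319], [0.2318, 0.0084, -0.9727]], 't': [0.033, 0.5171, 0.8282]}
{'fx': 326.9318281592588, 'fy': 326.9318281592588, 'cx': 324.82039715190393, 'cy': 195.07464834780384, 'hand_eye': array([[-8.51506624e-04, -9.69203345e-01, -2.46260331e-01,
         7.18773625e-02],
       [ 9.99999411e-01, -9.91153857e-04,  4.43122574e-04,
         2.07421442e-05],
       [-6.73557758e-04, -2.46259808e-01,  9.69203618e-01,
        -1.78965543e-01],
       [ 0.00000000e+00,  0.00000000e+00,  0.00000000e+00,
         1.00000000e+00]])}
```

View pics/side0.png

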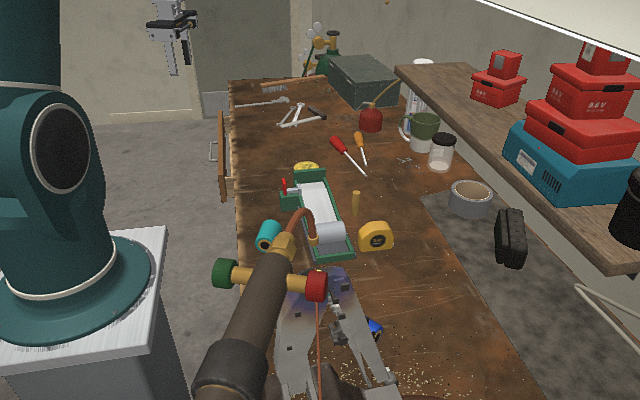

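View pics/top0.png

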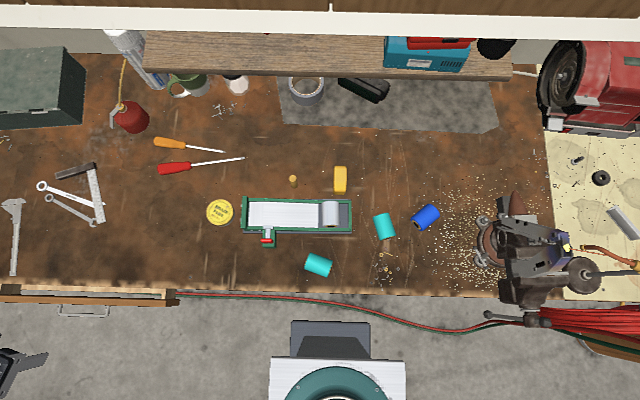

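Top view: ramp spans about (241..352, 197..235), with its stop at the left (uphill = world +y). The steel roller is at (330,213) and the red tab at (266,240). The stub is at (293,181), the tape at (340,178) and the tin at (219,212). In the side view the ramp sits around (320,215).

```bash
cat > h.py <<'E'
import cv2,numpy as np
from station import robot
from scipy.spatial.transform import Rotation as Ro
def ray(cam,uv,T=None):
    m=robot.camera_model(cam); d=np.array([(uv[0]-m['cx'])/m['fx'],(uv[1]-m['cy'])/m['fy'],1.])
    if cam=='wrist':
        H=m['hand_eye'];R=T[:3,:3]@H[:3,:3];o=T[:3,:3]@H[:3,3]+T[:3,3];return o,R@d
    R=np.array(m['R']);return -R.T@np.array(m['t']),R.T@d
def onz(cam,uv,z,T=None):
    o,d=ray(cam,uv,T);return o+d*(z-o[2])/d[2]
def tri(r1,r2):
    A=np.zeros((3,3));b=np.zeros(3)
    for o,d in(r1,r2):
        d=d/np.linalg.norm(d);P=np.eye(3)-np.outer(d,d);A+=P;b+=P@o
    X=np.linalg.solve(A,b);return X
def pose():
    s=robot.state();T=np.eye(4);T[:3,:3]=Ro.from_rotvec(s['ee_rot']).as_matrix();T[:3,3]=s['position'];return T
def mask(im,lo,hi):
    return cv2.inRange(cv2.cvtColor(im,cv2.COLOR_BGR2HSV),np.array(lo),np.array(hi))
E
python3 - <<'E'
from h import *
t=cv2.imread('pics/top0.png');s=cv2.imread('pics/side0.png')
a=cv2.resize(t[165:260,190:370],None,fx=4.4,fy=4.4,interpolation=cv2.INTER_CUBIC)[:,:790]
b=cv2.resize(s[155:270,265:365],None,fx=5,fy=5,interpolation=cv2.INTER_CUBIC)
cv2.imwrite('pics/ta.png',a);cv2.imwrite('pics/sb.png',b)
for n,im,(x0,y0,x1,y1) in(('top',t,(190,165,370,260)),('side',s,(270,155,365,270))):
    for c,lo,hi in(('green',(50,90,30),(85,255,200)),('red',(0,150,80),(6,255,255)),('yel',(20,120,120),(32,255,255))):
        M=np.zeros(im.shape[:2],np.uint8);M[y0:y1,x0:x1]=mask(im,lo,hi)[y0:y1,x0:x1]
        for k in cv2.findContours(M,cv2.RETR_EXTERNAL,cv2.CHAIN_APPROX_SIMPLE)[0]:
            if cv2.contourArea(k)>15: print(n,c,cv2.contourArea(k),cv2.boundingRect(k),np.round(cv2.minAreaRect(k)[0],1),np.round(cv2.boxPoints(cv2.minAreaRect(k)),1).tolist())
E
```

```text
top green 293.5 (263, 200, 89, 48) [306.4 223.2] [[256.6000061035156, 217.5], [349.1000061035156, 196.89999389648438], [356.20001220703125, 228.8000030517578], [263.79998779296875, 249.5]]
top green 339.0 (241, 196, 86, 42) [283.  217.9] [[240.10000610351562, 235.89999389648438], [242.10000610351562, 195.8000030517578], [326.0, 200.0], [324.0, 240.0]]
top red 33.5 (260, 238, 13, 5) [266. 240.] [[260.0, 242.0], [260.0, 238.0], [272.0, 238.0], [272.0, 242.0]]
top yel 523.5 (206, 199, 27, 26) [219.  211.5] [[206.0, 199.0], [232.0, 199.0], [232.0, 224.0], [206.0, 224.0]]
top yel 19.0 (290, 175, 6, 11) [292.5 180. ] [[290.0, 175.0], [295.0, 175.0], [295.0, 185.0], [290.0, 185.0]]
top yel 315.0 (333, 166, 14, 29) [339.5 180. ] [[333.0, 166.0], [346.0, 166.0], [346.0, 194.0], [333.0, 194.0]]
side green 120.5 (313, 236, 41, 24) [333.  249.8] [[312.20001220703125, 246.89999389648438], [348.5, 235.5], [353.8999938964844, 252.6999969482422], [317.5, 264.1000061035156]]
side green 69.0 (280, 191, 24, 20) [291.5 200.5] [[280.0, 210.0], [280.0, 191.0], [303.0, 191.0], [303.0, 210.0]]
side green 27
[... 196 characters left out ...]
, 176.0], [342.3999938964844, 218.10000610351562], [337.5, 220.1999969482422]]
side green 33.0 (294, 168, 31, 7) [309.1 170.9] [[293.79998779296875, 169.89999389648438], [324.0, 167.60000610351562], [324.29998779296875, 172.0], [294.20001220703125, 174.1999969482422]]
side red 47.0 (282, 178, 5, 17) [284. 186.] [[282.0, 178.0], [286.0, 178.0], [286.0, 194.0], [282.0, 194.0]]
side yel 109.0 (358, 226, 7, 26) [361.  238.5] [[358.0, 226.0], [364.0, 226.0], [364.0, 251.0], [358.0, 251.0]]
side yel 139.0 (294, 161, 25, 9) [305.7 164.7] [[293.29998779296875, 162.10000610351562], [317.3999938964844, 159.6999969482422], [318.1000061035156, 167.39999389648438], [294.1000061035156, 169.8000030517578]]
```

View pics/ta.png

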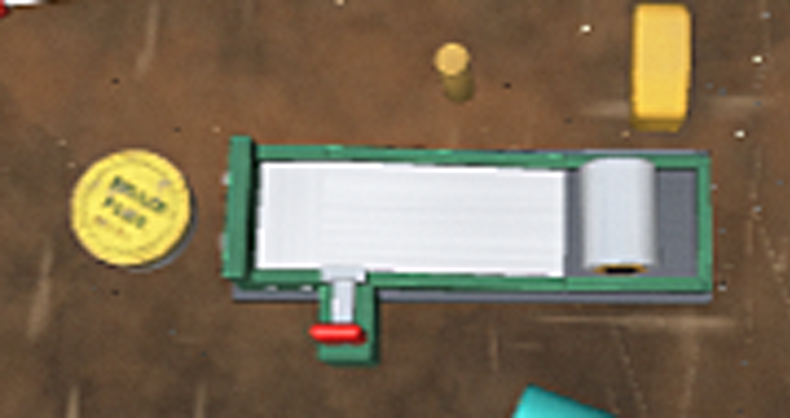

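View pics/sb.png

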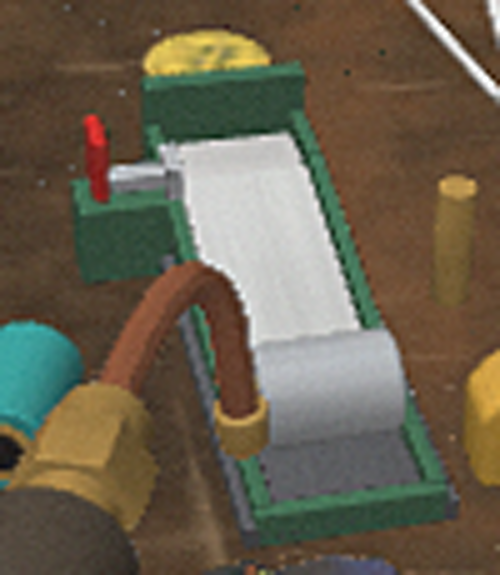

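The crops show, in top-crop pixels: stop plate top corners about (231,137),(252,138),(246,277),(224,277), lip outer edge at x≈711, slope foot line at x≈566 and roller 583..655 × 160..268. The tab is at (336,332). In the side crop the tab top is at (93,118) and the stub top at (458,187).

```bash
cat > fit.py <<'E'
from h import *
tp=lambda u,v:((u+.5)/4.4-.5+190,(v+.5)/4.4-.5+165)
sd=lambda u,v:((u+.5)/5-.5+265,(v+.5)/5-.5+155)
E
python3 - <<'E'
from fit import *
np.set_printoptions(precision=4,suppress=True)
print('tab',tri(ray('top',tp(336,330)),ray('side',sd(93,118))))
print('stub',tri(ray('top',tp(452,53)),ray('side',sd(458,187))))
print('stop -y far corner',tri(ray('top',tp(230,137)),ray('side',sd(302,66))))
print('stop +y far corner',tri(ray('top',tp(224,277)),ray('side',sd(144,79))))
print('lip outer -y',tri(ray('top',tp(711,153)),ray('side',sd(447,489))))
print('lip outer +y',tri(ray('top',tp(711,292)),ray('side',sd(257,523))))
# ramp axes: known ramp coordinates at known heights
P=[((98,40,63),tp(246,277)),((98,-40,63),tp(252,138)),((-160,40,18),tp(711,291)),((-160,-40,18),tp(711,153)),((-75,32,12),tp(565,275)),((-75,-32,12),tp(566,172)),((45,72,77),tp(336,330))]
W=np.array([onz('top',uv,p[2]/1000)[:2] for p,uv in P]);Q=np.array([p[:2] for p,_ in P])/1000
for q,w in zip(Q,W):print(q,w)
def fit(Q,W):
    q0,w0=Q.mean(0),W.mean(0);U,S,V=np.linalg.svd((Q-q0).T@(W-w0));R=V.T@U.T;return R,w0-R@q0
R,t=fit(Q[:6],W[:6]);print('yaw',np.arctan2(R[1,0],R[0,0]),t);print((W-(Q@R.T+t))*1000)
r=[onz('top',tp(583,212),.034),onz('top',tp(655,212),.034),onz('top',tp(619,160),.05)]
for x in r:print('roller',x,R.T@(x[:2]-t))
for n,uv,z in(('tape',tp(662,60),.06),('stub',tp(452,53),.062),('tin',tp(132,209),.031)):
    x=onz('top',uv,z);print(n,x,R.T@(x[:2]-t))
E
```

```text
tab [0.4174 0.173  0.0827]
stub [0.5766 0.1213 0.0617]
stop -y far corner [0.5278 0.2428 0.0581]
stop +y far corner [0.4486 0.2392 0.0607]
lip outer -y [ 0.534  -0.028   0.0187]
lip outer +y [ 0.4546 -0.0294  0.0141]
[0.098 0.04 ] [0.4485 0.2268]
[ 0.098 -0.04 ] [0.5263 0.2294]
[-0.16  0.04] [ 0.4553 -0.0291]
[-0.16 -0.04] [ 0.5363 -0.0283]
[-0.075  0.032] [0.4631 0.0544]
[-0.075 -0.032] [0.5239 0.0557]
[0.045 0.072] [0.4192 0.1738]
yaw 1.6026302804427142 [0.4908 0.1305]
[[ 0.7831 -0.3925]
 [-1.306  -0.256 ]
 [-0.6164  1.6134]
 [ 0.4357 -0.1207]
 [ 1.9232 -0.0572]
 [-1.2195 -0.7869]
 [ 1.8449  0.6872]]
roller [0.4958 0.045  0.034 ] [-0.0856 -0.0023]
roller [0.497  0.0043 0.034 ] [-0.1263 -0.0022]
roller [0.5228 0.0256 0.05  ] [-0.1058 -0.0287]
tape [0.5789 0.003  0.06  ] [-0.1302 -0.084 ]
stub [0.579  0.1211 0.062 ] [-0.0122 -0.0879]
tin [0.4908 0.3015 0.031 ] [ 0.171  -0.0055]
```

Ramp fit: origin (0.491, 0.1305), yaw 1.603 rad, residuals ≤2 mm. Triangulated heights are close to the given sizes: stub 61.7 mm against 62, stop about 59 against 63, tab top 83 against 77. Roller is at ramp x≈-0.106. First I turn the tool so its x points uphill, with the fingers partly closed.

>>> apply_moves --offset '[[0,0,0],[0,0,0],[0,0,0],[0,0,0],[0,0,0],[0,0,0],[0,0,0],[0,0,0],[0,0,0],[0,0,0]]' --rot '[[0,0,0.1232],[0,0,0.1232],[0,0,0.1232],[0,0,0.1232],[0,0,0.1232],[0,0,0.1232],[0,0,0.1232],[0,0,0.1232],[0,0,0.1232],[0,0,0.1232]]' --fingers 0.83

```text
time: 1.1
position: [0.1886, 0.5956, 0.2051]
ee_rot: [2.191, 2.251, -0.001]
contact_force: [-0.5, 0.9, 0.7]
gripper_width: 0.018
grip_force: 0.0
```

```bash
cat >> h.py <<'E'
U=np.array([np.cos(1.6026),np.sin(1.6026)]);RR=np.array([U,[-U[1],U[0]]]).T;O=np.array([.4908,.1305])
def ramp2w(x,y,z):return np.r_[RR@[x,y]+O,z]
def go(x,y,z,n=1):
    T=pose();s=robot.state();p=RR.T@(T[:2,3]-O)
    print('t',round(s['time'],2),'ramp pos',np.round(np.r_[p,T[2,3]],4),'w',round(s['gripper_width'],4),'F',np.round(s['contact_force'],2))
    print('q',np.round(s['joint_positions'],2),'toolx',np.round(T[:3,0],4),'toolz',np.round(T[:3,2],4))
    print('need/row',np.round(T[:3,:3].T@(ramp2w(x,y,z)-T[:3,3])/n,4))
E
python3 -c "
from h import *
go(-.152,0,.16,20)"
```

```text
t 1.1 ramp pos [0.4745 0.2872 0.2051] w 0.018 F [-0.48  0.92  0.69]
q [-1.48  0.42  0.23  1.62 -0.1   1.11 -1.2 ] toolx [-2.700e-02  9.996e-01 -7.000e-04] toolz [-1.e-04 -7.e-04 -1.e+00]
need/row [-0.0313  0.0145  0.0023]
```

>>> apply_moves --offset '[[-0.0313,0.0145,0.0023],[-0.0313,0.0145,0.0023],[-0.0313,0.0145,0.0023],[-0.0313,0.0145,0.0023],[-0.0313,0.0145,0.0023],[-0.0313,0.0145,0.0023],[-0.0313,0.0145,0.0023],[-0.0313,0.0145,0.0023],[-0.0313,0.0145,0.0023],[-0.0313,0.0145,0.0023]]' --rot '[[0,0,0],[0,0,0],[0,0,0],[0,0,0],[0,0,0],[0,0,0],[0,0,0],[0,0,0],[0,0,0],[0,0,0]]'

```text
time: 2.1
position: [0.344, 0.2862, 0.1823]
ee_rot: [-2.186, -2.257, 0.0]
contact_force: [0.2, -0.3, 0.2]
gripper_width: 0.0161
grip_force: 0.0
```

>>> apply_moves --offset '[[-0.0313,0.0145,0.0023],[-0.0313,0.0145,0.0023],[-0.0313,0.0145,0.0023],[-0.0313,0.0145,0.0023],[-0.0313,0.0145,0.0023],[-0.0313,0.0145,0.0023],[-0.0313,0.0145,0.0023],[-0.0313,0.0145,0.0023],[-0.0313,0.0145,0.0023],[0,0,0]]' --rot '[[0,0,0],[0,0,0],[0,0,0],[0,0,0],[0,0,0],[0,0,0],[0,0,0],[0,0,0],[0,0,0],[0,0,0]]'

```text
time: 3.1
position: [0.4841, 0.0063, 0.1616]
ee_rot: [2.19, 2.25, -0.002]
contact_force: [0.3, 0.2, 0.3]
gripper_width: 0.0163
grip_force: 0.0
```

```bash
python3 -c "
from h import *
go(-.152,0,.12,10)
T=pose();np.save('T1.npy',T)
cv2.imwrite('pics/w1.png',robot.snapshot('wrist'))"
```

```text
t 3.1 ramp pos [-0.124   0.0107  0.1616] w 0.0163 F [0.34 0.19 0.31]
q [-0.63  0.25  0.64  2.02 -0.19  0.93  0.13] toolx [-0.0271  0.9996 -0.0017] toolz [ 2.0e-04 -1.7e-03 -1.0e+00]
need/row [-0.0028  0.0011  0.0042]
```

View pics/w1.png

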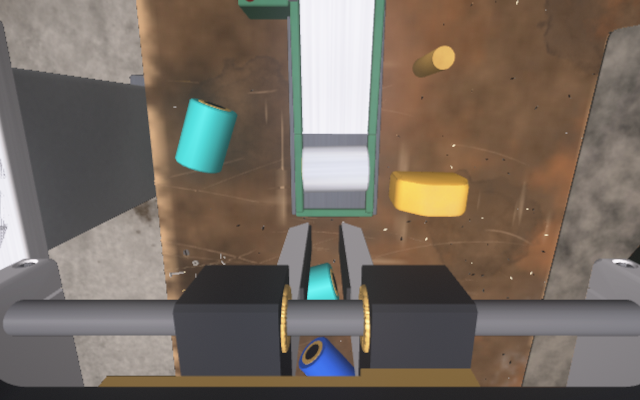

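Wrist view: ramp runs straight up the picture. Lip outer edge at v≈215 (u 293..376), foot line at v≈134 (u 300..370), roller u 303..370, v 146..190, stub top (443,58). The fingertips (≈(303,225) and (345,225)) lie centred behind it. Next I cross-check the fit and descend.

```bash
python3 -c "
from h import *
T=np.load('T1.npy')
for n,uv,z in(('lip+',(292.5,215.5),.018),('lip-',(376.5,215.5),.018),('foot+',(301,134),.012),('foot-',(370,134),.012),('rol down',(336,190),.034),('rol +y',(303,168),.04),('rol -y',(370,168),.04),('stub',(443,58),.062)):
    x=onz('wrist',uv,z,T);print(n,x.round(4),np.round(RR.T@(x[:2]-O),4))
go(-.153,0,.09,10)
"
```

```text
lip+ [ 0.4509 -0.0269  0.018 ] [-0.1561  0.0448]
lip- [ 0.5378 -0.0247  0.018 ] [-0.1566 -0.042 ]
foot+ [0.4586 0.0559 0.012 ] [-0.0735  0.0345]
foot- [0.5269 0.0577 0.012 ] [-0.0739 -0.0337]
rol down [0.4943 0.0052 0.034 ] [-0.1254  0.0005]
rol +y [0.4627 0.0268 0.04  ] [-0.1028  0.0314]
rol -y [0.5249 0.0284 0.04  ] [-0.1031 -0.0308]
stub [0.5743 0.1217 0.062 ] [-0.0114 -0.0832]
t 3.15 ramp pos [-0.1219  0.0113  0.1615] w 0.016 F [-0.45  1.29 -0.55]
q [-0.64  0.25  0.64  2.02 -0.19  0.93  0.13] toolx [-0.0287  0.9996 -0.001 ] toolz [-5.e-04 -1.e-03 -1.e+00]
need/row [-0.0031  0.0011  0.0071]
```

>>> apply_moves --offset '[[-0.008,0.003,0],[-0.008,0.003,0],[-0.008,0.003,0],[-0.007,0.0023,0],[0,0,0.014],[0,0,0.014],[0,0,0.014],[0,0,0.014],[0,0,0.014],[0,0,0]]' --rot '[[0,0,0],[0,0,0],[0,0,0],[0,0,0],[0,0,0],[0,0,0],[0,0,0],[0,0,0],[0,0,0],[0,0,0]]'

```text
time: 4.15
position: [0.4943, -0.0204, 0.0898]
ee_rot: [-2.184, -2.256, 0.004]
contact_force: [0.5, -0.0, 0.4]
gripper_width: 0.0158
grip_force: 0.0
```

```bash
python3 -c "
from h import *
go(-.152,0,.027,8)"
```

```text
t 4.15 ramp pos [-0.151   0.0013  0.0898] w 0.0158 F [ 0.48 -0.05  0.4 ]
q [-0.52  0.4   0.6   2.05 -0.31  0.79  0.3 ] toolx [-3.200e-02  9.995e-01 -7.000e-04] toolz [-2.9e-03 -8.0e-04 -1.0e+00]
need/row [-0.0001  0.0002  0.0078]
```

>>> apply_moves --offset '[[0,0,0.0079],[0,0,0.0079],[0,0,0.0079],[0,0,0.0079],[0,0,0.0079],[0,0,0.0079],[0,0,0.0079],[0,0,0.0075],[0,0.001,0],[0,0,0]]' --rot '[[0,0,0],[0,0,0],[0,0,0],[0,0,0],[0,0,0],[0,0,0],[0,0,0],[0,0,0],[0,0,0],[0,0,0]]'

```text
time: 5.15
position: [0.4965, -0.0205, 0.0289]
ee_rot: [2.186, 2.256, -0.0]
contact_force: [0.2, -0.0, 0.6]
gripper_width: 0.0161
grip_force: 0.0
```

```bash
python3 -c "
from h import *
go(-.121,0,.027,10)"
```

```text
t 5.15 ramp pos [-0.1511 -0.0009  0.0289] w 0.0161 F [ 0.21 -0.02  0.58]
q [-0.45  0.5   0.52  2.07 -0.4   0.66  0.37] toolx [-3.180e-02  9.995e-01 -2.000e-04] toolz [-1.e-04 -2.e-04 -1.e+00]
need/row [ 0.003  -0.0001  0.0002]
```

>>> apply_moves --offset '[[0.002,0,0],[0.003,0,0],[0.003,0,0],[0.003,0,0],[0.003,0,0],[0.003,0,0],[0.003,0,0],[0.003,0,0],[0.003,0,0],[0.003,0,0]]' --rot '[[0,0,0],[0,0,0],[0,0,0],[0,0,0],[0,0,0],[0,0,0],[0,0,0],[0,0,0],[0,0,0],[0,0,0]]'

```text
time: 6.15
position: [0.4955, 0.0088, 0.029]
ee_rot: [2.186, 2.257, -0.0]
contact_force: [-0.5, -0.3, 0.0]
gripper_width: 0.0157
grip_force: 0.0
```

```bash
cat > look.py <<'E'
from h import *
import sys
go(*map(float,sys.argv[1:4]),10)
n=sys.argv[4]
t=robot.snapshot('top');s=robot.snapshot('side')
a=cv2.resize(t[165:260,190:370],None,fx=4.4,fy=4.4,interpolation=cv2.INTER_CUBIC)[:,:790]
b=cv2.resize(s[165:265,265:365],None,fx=4.18,fy=4.18,interpolation=cv2.INTER_CUBIC)
cv2.imwrite(f'pics/{n}.png',np.vstack([a,np.hstack([b,np.zeros((b.shape[0],790-b.shape[1],3),np.uint8)])])[:600] if 0 else cv2.resize(np.hstack([a,b]),(800,int(800*a.shape[0]/(a.shape[1]+b.shape[1])))))
E
python3 look.py -.091 0 .030 p1
```

```text
t 6.15 ramp pos [-0.1217 -0.0008  0.029 ] w 0.0157 F [-0.55 -0.26  0.03]
q [-0.51  0.5   0.52  2.08 -0.4   0.66  0.31] toolx [-3.200e-02  9.995e-01 -1.000e-04] toolz [-0.e+00 -1.e-04 -1.e+00]
need/row [ 0.0031 -0.0001 -0.0001]
```

View pics/p1.png

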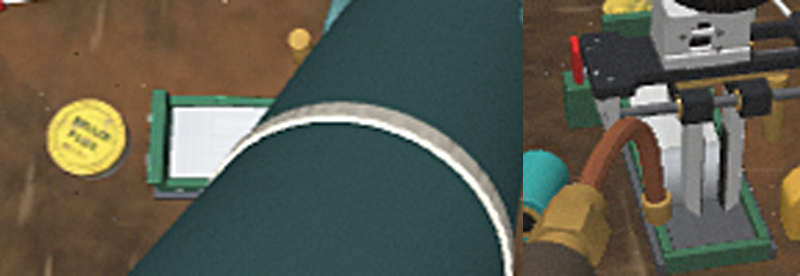

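The top view is blocked by the arm. The side view shows both fingers in the lane behind the roller, clear of the lip. I keep pushing at 30 mm/s, rising with the slope.

>>> apply_moves --offset '[[0.003,0,0],[0.003,0,0],[0.003,0,0],[0.003,0,0],[0.003,0,0],[0.003,0,-0.0003],[0.003,0,-0.00045],[0.003,0,-0.00045],[0.003,0,-0.00045],[0.003,0,-0.00045]]' --rot '[[0,0,0],[0,0,0],[0,0,0],[0,0,0],[0,0,0],[0,0,0],[0,0,0],[0,0,0],[0,0,0],[0,0,0]]'

```text
time: 7.25
position: [0.4945, 0.0388, 0.0311]
ee_rot: [2.186, 2.257, -0.0]
contact_force: [-0.4, -1.5, 0.7]
gripper_width: 0.0159
grip_force: 0.9
```

>>> apply_moves --offset '[[0.003,0,-0.00045],[0.003,0,-0.00045],[0.003,0,-0.00045],[0.003,0,-0.00045],[0.003,0,-0.00045],[0.003,0,-0.00045],[0.003,0,-0.00045],[0.003,0,-0.00045],[0.003,0,-0.00045],[0.003,0,-0.00045]]' --rot '[[0,0,0],[0,0,0],[0,0,0],[0,0,0],[0,0,0],[0,0,0],[0,0,0],[0,0,0],[0,0,0],[0,0,0]]'

```text
time: 8.25
position: [0.4936, 0.0688, 0.0356]
ee_rot: [2.186, 2.257, -0.0]
contact_force: [0.8, -2.3, 1.8]
gripper_width: 0.0156
grip_force: 1.2
```

```bash
python3 -c "
from h import *
go(-.031,0,.0405,10)
np.save('T2.npy',pose());cv2.imwrite('pics/w2.png',robot.snapshot('wrist'))"
```

```text
t 8.25 ramp pos [-0.0618 -0.0008  0.0356] w 0.0156 F [ 0.77 -2.28  1.78]
q [-0.63  0.49  0.53  2.07 -0.39  0.68  0.18] toolx [-3.200e-02  9.995e-01 -1.000e-04] toolz [-0.e+00 -1.e-04 -1.e+00]
need/row [ 0.0031 -0.0001 -0.0005]
```

View pics/w2.png

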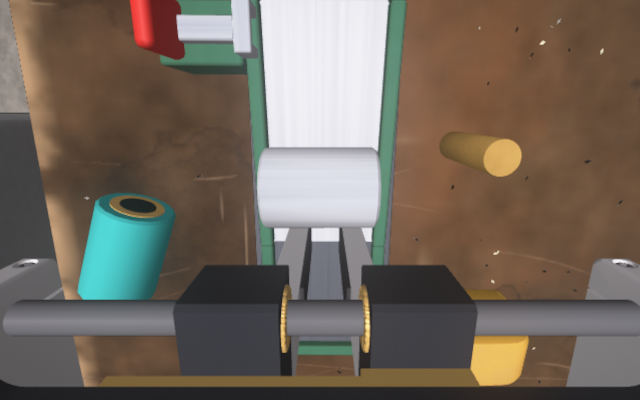

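Wrist view: roller (u 258..380, v 148..228) sits square in the lane on the slope, against both fingertips. The tongue is out of the lane. I continue.

>>> apply_moves --offset '[[0.003,0,-0.00045],[0.003,0,-0.00045],[0.003,0,-0.00045],[0.003,0,-0.00045],[0.003,0,-0.00045],[0.003,0,-0.00045],[0.003,0,-0.00045],[0.003,0,-0.00045],[0.003,0,-0.00045],[0.003,0,-0.00045]]' --rot '[[0,0,0],[0,0,0],[0,0,0],[0,0,0],[0,0,0],[0,0,0],[0,0,0],[0,0,0],[0,0,0],[0,0,0]]'

```text
time: 9.3
position: [0.4927, 0.0988, 0.0401]
ee_rot: [2.186, 2.257, -0.0]
contact_force: [1.3, -3.2, 3.0]
gripper_width: 0.016
grip_force: 1.7
```

>>> apply_moves --offset '[[0.003,0,-0.00045],[0.003,0,-0.00045],[0.003,0,-0.00045],[0.003,0,-0.00045],[0.003,0,-0.00045],[0.003,0,-0.00045],[0.003,0,-0.00045],[0.003,0,-0.00045],[0.003,0,-0.00045],[0.003,0,-0.00045]]' --rot '[[0,0,0],[0,0,0],[0,0,0],[0,0,0],[0,0,0],[0,0,0],[0,0,0],[0,0,0],[0,0,0],[0,0,0]]'

```text
time: 10.3
position: [0.4914, 0.1289, 0.0445]
ee_rot: [-2.185, -2.257, 0.001]
contact_force: [-0.2, -2.1, 1.8]
gripper_width: 0.0161
grip_force: 1.3
```

>>> apply_moves --offset '[[0.003,0,-0.00035],[0.003,0,-0.00035],[0.003,0,-0.00035],[0.003,0,-0.00035],[0.003,0,-0.00035],[0.003,0,-0.00035],[0.0025,0,-0.0003],[0.0025,0,-0.0003],[0.0025,0,-0.0003],[0.0025,0,-0.0003]]' --rot '[[0,0,0],[0,0,0],[0,0,0],[0,0,0],[0,0,0],[0,0,0],[0,0,0],[0,0,0],[0,0,0],[0,0,0]]'

```text
time: 11.3
position: [0.4908, 0.1567, 0.0479]
ee_rot: [2.186, 2.257, -0.0]
contact_force: [-0.7, -2.2, 2.3]
gripper_width: 0.016
grip_force: 1.3
```

```bash
python3 -c "
from h import *
go(.046,0,.047,10)
np.save('T3.npy',pose());cv2.imwrite('pics/w3.png',robot.snapshot('wrist'))"
```

```text
t 11.3 ramp pos [ 0.0262 -0.0008  0.0479] w 0.016 F [-0.7  -2.19  2.31]
q [-0.8   0.49  0.53  2.02 -0.38  0.72 -0.  ] toolx [-3.190e-02  9.995e-01 -1.000e-04] toolz [ 0.e+00 -1.e-04 -1.e+00]
need/row [ 0.002  -0.0001  0.0001]
```

View pics/w3.png

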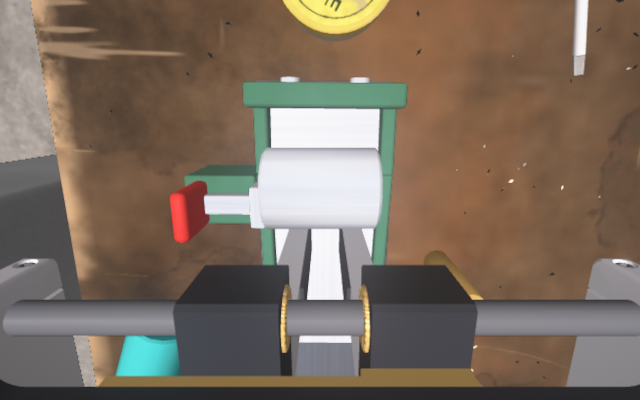

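Roller is just short of the crest, in contact, with 20 mm to go. I continue slower.

>>> apply_moves --offset '[[0.002,0,0],[0.002,0,0],[0.002,0,0],[0.002,0,0],[0.002,0,0],[0.002,0,0],[0.002,0,0],[0.001,0,0],[0.001,0,0],[0.001,0,0]]' --rot '[[0,0,0],[0,0,0],[0,0,0],[0,0,0],[0,0,0],[0,0,0],[0,0,0],[0,0,0],[0,0,0],[0,0,0]]'

```text
time: 12.35
position: [0.4902, 0.1736, 0.0478]
ee_rot: [2.186, 2.257, -0.0]
contact_force: [0.1, -0.7, -0.4]
gripper_width: 0.0157
grip_force: 0.0
```

```bash
python3 -c "
from h import *
go(.046,0,.047,10)
np.save('T4.npy',pose());im=robot.snapshot('wrist');cv2.imwrite('pics/w4.png',im)
g=cv2.cvtColor(im,cv2.COLOR_BGR2GRAY)[60:240,310:335].mean(1);print(np.round(g).astype(int).tolist())"
```

```text
t 12.35 ramp pos [ 0.043  -0.0008  0.0478] w 0.0157 F [ 0.1  -0.73 -0.43]
q [-0.83  0.5   0.53  2.01 -0.38  0.73 -0.03] toolx [-3.200e-02  9.995e-01 -1.000e-04] toolz [-0.e+00 -1.e-04 -1.e+00]
need/row [ 0.0003 -0.0001  0.0001]
[214, 205, 193, 178, 160, 136, 113, 107, 108, 110, 112, 112, 111, 111, 110, 110, 109, 108, 108, 108, 107, 107, 107, 106, 106, 106, 106, 106, 106, 106, 106, 106, 106, 106, 106, 106, 107, 106, 106, 106, 106, 106, 106, 106, 106, 106, 107, 107, 106, 114, 129, 128, 129, 129, 129, 129, 116, 92, 103, 128, 135, 136, 136, 136, 137, 137, 137, 137, 137, 137, 137, 137, 137, 137, 138, 138, 138, 138, 137, 133, 124, 110, 135, 179, 191, 196, 202, 206, 208, 212, 218, 222, 225, 227, 229, 231, 232, 232, 234, 235, 235, 235, 235, 235, 237, 238, 238, 238, 240, 239, 236, 235, 236, 237, 238, 237, 238, 239, 240, 240, 239, 238, 240, 241, 239, 237, 235, 236, 238, 239, 239, 238, 237, 237, 238, 237, 238, 239, 239, 239, 238, 237, 238, 238, 236, 234, 234, 233, 231, 229, 227, 223, 219, 214, 212, 209, 203, 197, 190, 180, 173, 224, 249, 249, 248, 244, 240, 240, 240, 240, 240, 240, 240, 240, 240, 240, 240, 240, 240, 240]
```

View pics/w4.png

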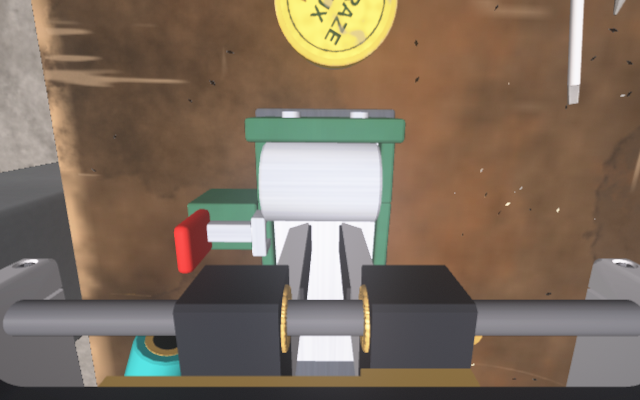

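Roller has dropped over the crest and lies against the stop plate (roller u 258..383, v 142..221, plate lower edge v≈141), with zero contact force on the fingers. The red tab is at (190,240), still out. I check the roller centre from its tangent rays, then back off and lift.

```bash
python3 -c "
from h import *
from scipy.optimize import least_squares
T=np.load('T4.npy')
L=[]
for v in(142,221):
    o,d=ray('wrist',(321,v),T);L.append((np.r_[RR.T[0]@(o[:2]-O),o[2]],np.r_[RR.T[0]@d[:2],d[2]]))
f=lambda c:[abs(np.cross(d,c-o))/np.linalg.norm(d)-.022 for o,d in L]
print(least_squares(f,[.07,.05]).x)
"
```

```text
[0.07674708 0.04703022]<string>:8: DeprecationWarning: Arrays of 2-dimensional vectors are deprecated. Use arrays of 3-dimensional vectors instead. (deprecated in NumPy 2.0)
```

>>> apply_moves --offset '[[-0.004,0,0],[-0.008,0,0],[0,0,-0.01],[0,0,-0.014],[0,0,-0.016],[0,0,-0.016],[0,0,-0.016],[0,0,-0.016],[0,0,-0.016],[0,0,0]]' --rot '[[0,0,0],[0,0,0],[0,0,0],[0,0,0],[0,0,0],[0,0,0],[0,0,0],[0,0,0],[0,0,0],[0,0,0]]' --fingers 1

```text
time: 13.4
position: [0.4917, 0.162, 0.1547]
ee_rot: [2.185, 2.256, 0.006]
contact_force: [0.9, -0.2, 0.7]
gripper_width: 0.0001
grip_force: 0.0
```

>>> apply_moves --offset '[[0.002,-0.013,0],[0.002,-0.013,0],[0.002,-0.013,0],[0.002,-0.013,0],[0.002,-0.013,0],[0.002,-0.013,0],[0.002,-0.012,0],[0,-0.011,0],[0,0,0],[0,0,0]]' --rot '[[0,0,0],[0,0,0],[0,0,0],[0,0,0],[0,0,0],[0,0,0],[0,0,0],[0,0,0],[0,0,0],[0,0,0]]'

```text
time: 14.4
position: [0.3893, 0.1725, 0.1521]
ee_rot: [-2.185, -2.257, -0.001]
contact_force: [-0.2, 0.7, 1.1]
gripper_width: 0.0007
grip_force: 0.0
```

```bash
python3 -c "
from h import *
go(.045,.1,.054,8)
T=pose();im=robot.snapshot('wrist');cv2.imwrite('pics/w5.png',im)
m=mask(im,(0,150,60),(6,255,255))
for k in cv2.findContours(m,0,2)[0]:
  if cv2.contourArea(k)>100:
    print(cv2.boundingRect(k),cv2.boxPoints(cv2.minAreaRect(k)).tolist())
"
```

```text
t 14.4 ramp pos [0.0452 0.1001 0.1521] w 0.0007 F [-0.2   0.67  1.09]
q [-1.07  0.14  0.63  2.16 -0.11  0.87 -0.34] toolx [-3.230e-02  9.995e-01  5.000e-04] toolz [ 4.e-04  5.e-04 -1.e+00]
need/row [-0.      0.      0.0123]
(354, 179, 12, 37) [[354.0, 179.0], [365.0, 179.0], [365.0, 215.0], [354.0, 215.0]]
```

View pics/w5.png

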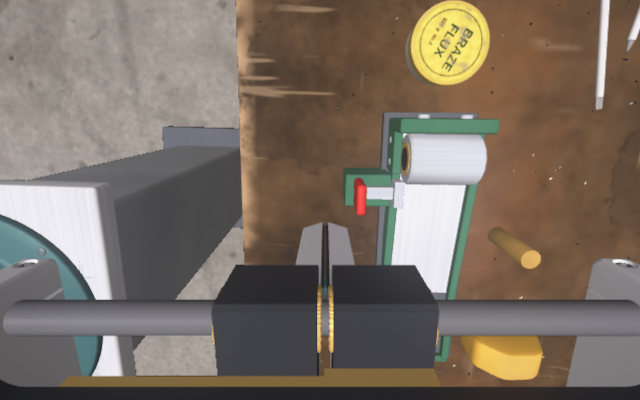

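Wrist view: roller still seated at the stop (u 403..486, v 135..184). The tab's red top is at u 354..365, v 179..215, right of the fingertips at (325,225). I compute the tab face, then descend beside it.

```bash
python3 -c "
from h import *
T=pose()
for uv in((354,180),(354,214),(365.5,197)):
    x=onz('wrist',uv,.077,T);print(np.round(RR.T@(x[:2]-O),4))
"
```

```text
[0.0645 0.0773]
[0.0363 0.0767]
[0.0506 0.0678]
```

>>> apply_moves --offset '[[0,0,0.0125],[0,0,0.0125],[0,0,0.0125],[0,0,0.0125],[0,0,0.0125],[0,0,0.0125],[0,0,0.0125],[0,0,0.0105],[0,0,0],[0,0,0]]' --rot '[[0,0,0],[0,0,0],[0,0,0],[0,0,0],[0,0,0],[0,0,0],[0,0,0],[0,0,0],[0,0,0],[0,0,0]]'

```text
time: 15.45
position: [0.3893, 0.1721, 0.0538]
ee_rot: [2.186, 2.256, -0.001]
contact_force: [-0.1, -0.4, 0.7]
gripper_width: 0.0005
grip_force: 0.0
```

```bash
python3 -c "
from h import *
go(.045,.0625,.054,10)"
```

```text
t 15.45 ramp pos [0.0448 0.1002 0.0538] w 0.0005 F [-0.14 -0.42  0.66]
q [-0.97  0.34  0.55  2.23 -0.3   0.64 -0.17] toolx [-3.170e-02  9.995e-01 -4.000e-04] toolz [-2.e-04 -4.e-04 -1.e+00]
need/row [ 0.      0.0038 -0.    ]
```

>>> apply_moves --offset '[[0.002,0.003,0],[0,0.003,0],[0,0.003,0],[0,0.003,0],[0,0.003,0],[0,0.003,0],[0,0.003,0],[0,0.003,0],[0,0.003,0],[0,0.003,0]]' --rot '[[0,0,0],[0,0,0],[0,0,0],[0,0,0],[0,0,0],[0,0,0],[0,0,0],[0,0,0],[0,0,0],[0,0,0]]'

```text
time: 16.45
position: [0.4193, 0.1752, 0.0538]
ee_rot: [2.186, 2.257, -0.0]
contact_force: [-1.8, -0.7, 1.1]
gripper_width: 0.0007
grip_force: 0.8
```

>>> apply_moves --offset '[[0,0.001,0],[0,0.001,0],[0,0.001,0],[0,0.001,0],[0,0.001,0],[0,0.001,0],[0,0,0],[0,0,0],[0,0,0],[0,0,0]]' --rot '[[0,0,0],[0,0,0],[0,0,0],[0,0,0],[0,0,0],[0,0,0],[0,0,0],[0,0,0],[0,0,0],[0,0,0]]'

```text
time: 17.45
position: [0.4252, 0.1755, 0.0539]
ee_rot: [2.185, 2.257, 0.0]
contact_force: [-0.7, 0.5, 0.1]
gripper_width: 0.0007
grip_force: 0.0
```

```bash
python3 -c "
from h import *
go(.045,.0625,.054,10)"
```

```text
t 17.45 ramp pos [0.0471 0.0641 0.0539] w 0.0007 F [-0.74  0.47  0.11]
q [-0.92  0.4   0.54  2.15 -0.33  0.67 -0.12] toolx [-0.0321  0.9995  0.    ] toolz [ 3.e-04  0.e+00 -1.e+00]
need/row [-0.0002  0.0002 -0.    ]
```

Contact force matches the 1.5 N slide friction and there is no end stop yet. I press on in 1 mm rows until the force rises.

>>> apply_moves --offset '[[0,0.001,0],[0,0.001,0],[0,0.001,0],[0,0.001,0],[0,0,0],[0,0,0],[0,0,0],[0,0,0],[0,0,0],[0,0,0]]' --rot '[[0,0,0],[0,0,0],[0,0,0],[0,0,0],[0,0,0],[0,0,0],[0,0,0],[0,0,0],[0,0,0],[0,0,0]]'

```text
time: 18.45
position: [0.4273, 0.1755, 0.0535]
ee_rot: [-2.184, -2.256, 0.005]
contact_force: [-12.5, 1.1, 7.6]
gripper_width: 0.0008
grip_force: 6.3
```

End stop reached: 12.5 N, and the arm moved only 2 of the 4 mm. I back off, lift and verify.

>>> apply_moves --offset '[[0,-0.003,0],[0,-0.006,0],[0,-0.01,0],[0,-0.01,0],[0,0,-0.014],[0,0,-0.018],[0,0,-0.018],[0,0,-0.018],[0,0,-0.018],[0,0,-0.012]]' --rot '[[0,0,0],[0,0,0],[0,0,0],[0,0,0],[0,0,0],[0,0,0],[0,0,0],[0,0,0],[0,0,0],[0,0,0]]'

```text
time: 19.45
position: [0.3998, 0.1748, 0.1529]
ee_rot: [-2.185, -2.257, -0.002]
contact_force: [0.2, 0.0, -0.4]
gripper_width: 0.0005
grip_force: 0.0
```

>>> apply_moves --offset '[[0,0,0],[0,0,0],[0,0,0],[0,0,0],[0,0,0],[0,0,0],[0,0,0],[0,0,0],[0,0,0],[0,0,0]]' --rot '[[0,0,0],[0,0,0],[0,0,0],[0,0,0],[0,0,0],[0,0,0],[0,0,0],[0,0,0],[0,0,0],[0,0,0]]'

```text
time: 20.45
position: [0.4001, 0.1746, 0.1519]
ee_rot: [2.186, 2.257, -0.0]
contact_force: [-0.3, 0.2, 0.9]
gripper_width: 0.0006
grip_force: 0.0
```

```bash
python3 -c "
from h import *
go(.045,.1,.15,10)
T=pose();im=robot.snapshot('wrist');cv2.imwrite('pics/w6.png',im)
m=mask(im,(0,150,60),(6,255,255))
for k in cv2.findContours(m,0,2)[0]:
  if cv2.contourArea(k)>100:
    b=cv2.boundingRect(k);x=onz('wrist',(b[0],b[1]+b[3]/2),.077,T);print('tab',b,np.round(RR.T@(x[:2]-O),4))
# roller extents along ramp x line y=0 at z=.052
ys=np.arange(.03,.11,.002);mm=robot.camera_model('wrist');H=np.linalg.inv(T@mm['hand_eye'])
g=cv2.cvtColor(im,cv2.COLOR_BGR2GRAY)
for x in ys:
    c=H@np.r_[ramp2w(x,0.01,.052),1];u=mm['fx']*c[0]/c[2]+mm['cx'];v=mm['fy']*c[1]/c[2]+mm['cy'];print(round(x*1000),g[int(round(v)),int(round(u))],end='; ')
"
```

```text
t 20.45 ramp pos [0.047  0.0892 0.1519] w 0.0006 F [-0.26  0.24  0.87]
q [-1.06  0.17  0.64  2.13 -0.13  0.88 -0.32] toolx [-3.200e-02  9.995e-01 -1.000e-04] toolz [ 0.e+00 -1.e-04 -1.e+00]
need/row [-0.0002 -0.0011  0.0002]
tab (370, 181, 13, 36) [0.0509 0.0535]
30 243; 32 244; 34 244; 36 243; 38 244; 40 245; 42 244; 44 244; 46 244; 48 245; 50 244; 52 244; 54 243; 56 176; 58 157; 60 185; 62 195; 64 210; 66 220; 68 225; 70 227; 72 225; 74 225; 76 226; 78 226; 80 227; 82 226; 84 226; 86 227; 88 226; 90 223; 92 222; 94 216; 96 200; 98 181; 100 108; 102 127; 104 126; 106 126; 108 127;
```

```bash
python3 -c "
from station import robot
print(robot.sign_off())"
```

```text
the job is handed in; nothing more can be done
None
```

The job is handed in; sign-off returned no verdict. By my measurements the roller sits against the stop, the keeper was pushed in until the force rose at its end stop, and the hand is clear.

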